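# Load the blue tube rack into the code reader

### The arm

A 6-joint arm with a two-finger parallel gripper is mounted at the origin on the work surface. World frame = base frame: x ahead of the robot, y to its left, z up, the work surface at z = 0. Lengths are in mm, angles in rad, forces in N, time in s.
With the tool pointing down it reaches from about 250 to 775 mm from the base axis. Payload 4 kg.
Tool frame: the origin (TCP) lies at the very end of the fingers, on their centre line; the grasp point (between the pads) lies 19 mm behind it; z points along the fingers, y is the direction in which the jaws open and shut (so a half turn about z gives the same grasp; the last joint's range is limited). The gripper opens to 94 mm and grips with 3 to 60 N. Pads are 16 mm wide; open, the fingers measure 119 mm over their backs; the gripper's body (75 mm by 177 mm) begins 78 mm behind the grasp point.
Start: joints at [-1.356, 0.087, 1.371, -0, 1.684, -0.103], TCP at [171.86, -522.479, 205.506] pointing down, gripper open.
Joint ranges: [-3.1, 3.1], [-0.76, 2.03], [0.27, 2.55], [-1.08, 4.22], [0.17, 2.65], [-2.57, 2.57]. Speed limits (rad/s): [2.79, 2.79, 3.14, 3.14, 3.14, 3.14].

### API

Orientations are given as a unit quaternion [w, x, y, z].
In Python, from bench import r, optics, ticket gives the robot as it stands.
- The arm moves only by the tool step_arm, never from a script. Its argument "targets" is a list of rows, each a list of 3 entries, a list of its own where there are three numbers: the shift along the tool's x, y, z in mm, then the turn, a rotation vector about the tool's x, y, z in degrees, then the finger opening in mm, from 0 to 94. In form: [[[dx, dy, dz], [rx, ry, rz], jaw], ...]. A call has 1 to 8 rows; each row is the pose to reach, as a shift and turn from the pose commanded when the call began, along the tool's axes at that moment; what a row does not reach only later rows make up. A row lasts 1/12 s, in which the tool goes at most 41.7 mm and 7.16 degrees, less where a joint would pass 70% of its speed; a pose out of reach is approached as far as the arm can. A call with a gripper value outside its range is refused whole. The fingers move at their own pace and stop on an object; "newtons" is the grip in N (left out, the last holds). Time passes only in rows, so rows that repeat a pose let the fingers close. It gives the time, the measured TCP pose, the force and the opening at its end, in the units of the state.
- r.get_obs(): the state, without advancing time (a new reading comes with each control period).
- optics.read_camera(name): name is "scene" or "top" or "wrist"; returns a dict with "img" (480x640x3 uint8, blue, green, red), "fovy" (degrees; the focal length in pixels is half the picture's height over the tangent of half this angle, whatever the lens; pixels are square), "cx", "cy" (the principal point, pixels), "rvec" (rotation vector, rad) and "tvec" (3), from world to camera coordinates, as OpenCV has them; the wrist camera has in their place "T_tool_cam" (4x4, takes a point from camera to tool coordinates, whose origin is the TCP and whose axes are the flange's). Camera axes: x right, y down, z forward; pixel columns grow to the right and rows downward; lengths in mm; the calibration is good to about 2 mm. The wrist camera is an equidistant fisheye: a pixel r from the principal point sees the ray r / f radians off the axis. A picture is of the moment at which its call begins: read the wrist's pose just before it. There is no depth.
- ticket.sign_off(): hands the job in, once; it reports no verdict.
Trained networks look in the newest picture that a camera, given by its name, has taken for a name from the list of things; names that differ only in an ending like _2 or _b are one class to them, and where a whole thing is asked for, a point or a joint stands for the part that bears it (a point fixed in the world has none). Each returns a list of dicts, best first, with "p" (0 to 1); they miss things now and then, are a little off and sometimes report something else, mostly with a low value. They report only what shows in the picture. A call takes as long as a camera call.
- optics.trace(camera, query): "pixels" (480x640 bool, what is visible of it) and "position" ([column, row] in pixels, amid what is visible of it).
The state is a dict: "clock": time; "q": joint angles; "qd": joint speeds; "joint_torque": joint torques, N m; "ee_pos": TCP position; "tcp_rot": TCP orientation; "contact_force": force on the tool from outside, world axes, zero at the start; "ft_torque": the same for the moment, N m; "finger_gap": finger opening in mm.
Only numpy, scipy, OpenCV 4.12 (cv2) and the standard library are available. Lean on these libraries where they do the work, as an engineer would, in place of code of your own. Each camera call takes 0.05 s, during which the arm holds its last target. There are 200 camera calls.

### The job

Take the blue tube rack by its handle and slide it, front end first, between the guide rails and under the bridge of the white code reader until its front end meets the end stop, then let go with the rack lying flat. Leave the green rack and the foil-capped jar where they stand.

Things in the scene. Friction and masses are not known exactly. Their poses are not given: they have to be found in the camera images.
- blue_rack: Blue rack to load: block 110 (x) x 64 x 30 mm high, fixed white-capped tubes rise to 40 mm. A tongue (36 wide, 8 high) leads from its -x end to the handle, an upright fin 40 mm long (x), 12 thick (y), top at 60 mm, centred at x -105 mm: pinch it across y from above. 180 mm long overall. Origin: underside, below the block's centre; x points from handle to front end, z up. Loose, 0.18 kg.
- reader: White code reader: bridge over a lane on the bench, fixed. Origin: on the bench, where the rack's origin is when home; x is the slide-in direction, z up. Rails 16 mm high at y +-44 mm, x -55 to 55, flaring out to 115 mm apart at x -85. Grey end stop: face at x 55, 20 high. Bridge: x -35 to 15, underside at 70 mm, top at 130, posts y 44 to 89 each side. Rack home: its handle is at x -105, 70 mm clear of the bridge.
- green_rack: Green tube rack, not to be moved: same shape, size, origin and axes as the blue one.
- jar: Round glass jar with a foil (aluminium) cap and a red ring, 72 mm in diameter, 108 mm high; not to be moved. Origin: centre of its underside.

How it is judged:
By the outcome, as a careful person would: the job done as asked, in the order asked, and still so for the second after the job is handed in, with the robot touching nothing.
It also fails if it takes over 48 s, if anything falls off the work surface, if the arm or the gripper's body presses on something with over 40 N, if the wrist force passes 120 N, or if a joint passes its speed limit or range.

## Working session

There is one attempt and no reset: what is moved stays moved. The work goes in short steps, Python scripts to look and compute and a tool call to move; the robot and the scene stay as the last step left them, time stands still between calls to the robot, and variables do not carry over. Pictures are saved under pics/ and viewed, about 8 in all and at most 12, crops included, and the job is handed in when it is done.

Besides the shell and the picture viewer there is one more tool, called after "Call:" as name(argument=value, ...) on one line, values as JSON. step_arm: Moves the arm, as the interface text tells. Its arguments: {"type":"object","properties":{"targets":{"type":"array"},"newtons":{"type":"number"}},"required":["targets"]}

```bash
mkdir -p pics; cat > h.py <<'E'
import numpy as np, cv2
from bench import r, optics, ticket
def cam(n):
    c=optics.read_camera(n); c['f']=c['img'].shape[0]/2/np.tan(np.radians(c['fovy'])/2); return c
def proj(c,P):
    P=np.atleast_2d(np.asarray(P,float)); R=cv2.Rodrigues(np.array(c['rvec'],float))[0]
    X=P@R.T+np.array(c['tvec'],float).ravel(); return np.c_[c['cx']+c['f']*X[:,0]/X[:,2], c['cy']+c['f']*X[:,1]/X[:,2]]
def back(c,uv,z):
    uv=np.atleast_2d(np.asarray(uv,float)); R=cv2.Rodrigues(np.array(c['rvec'],float))[0]; t=np.array(c['tvec'],float).ravel()
    d=np.c_[(uv-[c['cx'],c['cy']])/c['f'],np.ones(len(uv))]@R; o=-R.T@t
    return o+d*((z-o[2])/d[:,2])[:,None]
E
python3 - <<'E'
from h import *
o=r.get_obs(); print(o['clock'],o['ee_pos'],o['tcp_rot'])
for n in('top','scene'):
    c=cam(n); cv2.imwrite(f'pics/{n}1.png',c['img'])
    R=cv2.Rodrigues(np.array(c['rvec'],float))[0]; print(n,'cam at',-R.T@np.array(c['tvec']).ravel(),c['f'])
    for q in('blue_rack','reader','green_rack','jar'):
        for d in optics.trace(n,q)[:2]:
            m=d['pixels'].astype(np.uint8); 
            print(q,round(d['p'],2),d['position'],m.sum(),back(c,d['position'],30).round(0),cv2.minAreaRect(cv2.findNonZero(m)))
E
```

```text
0.0 [ 171.73631003 -521.93890549  204.32030955] [-1.09196945e-03  9.87401444e-01  1.58231452e-01 -6.51688442e-05]
top cam at [526.2713684   38.88764034 899.7776887 ] 448.8849272065948
blue_rack 0.77 [419.0, 240.5] 2486 [[ 624. -178.   30.]] ((428.9557189941406, 241.712646484375), (98.13739776611328, 33.32307434082031), 4.635463237762451)
reader 0.9 [194.3, 304.6] 6814 [[491. 254.  30.]] ((198.17587280273438, 307.3896789550781), (84.12507629394531, 106.38127136230469), 4.763641834259033)
green_rack 0.82 [429.3, 325.1] 2767 [[ 461. -197.   30.]] ((438.2440490722656, 324.9059143066406), (35.831966400146484, 100.33885955810547), 79.2156982421875)
jar 0.82 [313.9, 139.9] 1638 [[821.  32.  30.]] ((311.0, 138.0), (52.0, 38.0), 90.0)
scene cam at [1148.32656869 -553.36797273  717.05074485] 516.657745827684
reader 0.86 [342.2, 173.0] 4898 [[467. 271.  30.]] ((343.9075012207031, 172.6011505126953), (76.4847640991211, 83.32733917236328), 8.746162414550781)
green_rack 0.82 [175.4, 275.1] 2818 [[ 469. -217.   30.]] ((172.61474609375, 276.7377014160156), (35.21014404296875, 98.07624816894531), 50.194427490234375)
jar 0.76 [408.0, 283.8] 2511 [[806.  67.  30.]] ((402.760009765625, 285.67999267578125), (41.577877044677734, 69.01362609863281), 8.130102157592773)
```

View pics/top1.png

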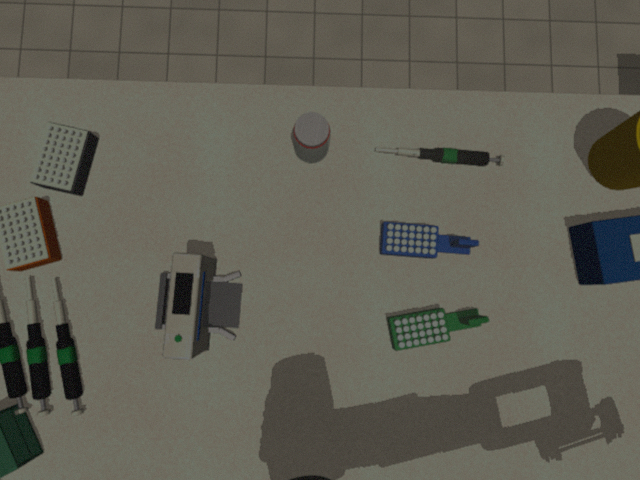

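View pics/scene1.png

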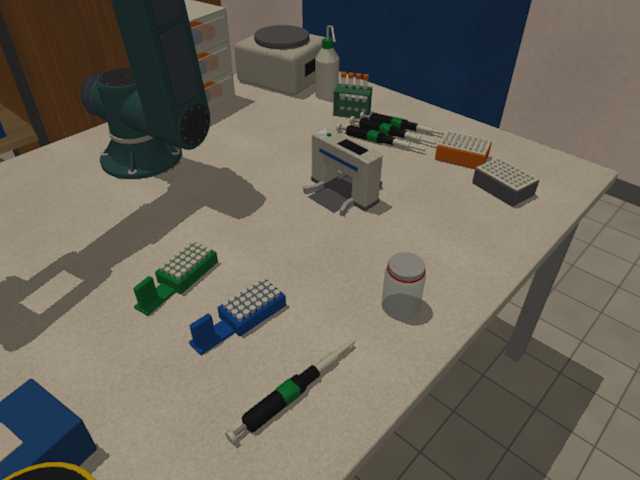

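Top view: the blue rack (409,240) has its front to the left (+y), handle at (463,243). Green is at (437,327), the jar at (312,137). The reader is at (190,305), and its entrance flares open towards the racks, so the slide is roughly +y. Next I fit the models to silhouettes in both views.

```bash
cat > fit.py <<'E'
from h import *
from scipy.optimize import minimize
def box(x0,x1,y0,y1,z0,z1): return np.array([[x,y,z] for x in(x0,x1) for y in(y0,y1) for z in(z0,z1)],float)
RACK=[box(-55,55,-32,32,0,30),box(-50,50,-27,27,30,40),box(-125,-55,-18,18,0,8),box(-125,-85,-6,6,0,60)]
def flare(s): return np.array([[x,y*s,z] for x,y in((-55,44),(-55,50),(-85,57.5),(-85,63)) for z in(0,16)],float)
READ=[box(-35,15,-89,89,70,130),box(-35,15,44,89,0,130),box(-35,15,-89,-44,0,130),box(-55,55,44,50,0,16),box(-55,55,-50,-44,0,16),flare(1),flare(-1),box(55,65,-44,44,0,20)]
JAR=[np.array([[36*np.cos(a),36*np.sin(a),z] for a in np.linspace(0,6.28,24) for z in(0,108)])]
S=3
def render(c,parts,p):
    m=np.zeros((480*S,640*S),np.uint8); C,s=np.cos(p[2]),np.sin(p[2])
    for b in parts:
        w=b@np.array([[C,s,0],[-s,C,0],[0,0,1]])+[p[0],p[1],0]
        cv2.fillConvexPoly(m,cv2.convexHull(((proj(c,w)+.5)*S).astype(np.float32)).round().astype(np.int32),1)
    return cv2.resize(m*255,(640,480),interpolation=cv2.INTER_AREA)/255.
def fit(obs,parts,p0):
    def cost(x):
        p=[x[0],x[1],x[2]/100]; t=0
        for c,m in obs:
            k=render(c,parts,p); t+=1-np.minimum(k,m).sum()/np.maximum(k,m).sum()
        return t/len(obs)
    x0=np.array([p0[0],p0[1],p0[2]*100]); best=None
    for k in range(2):
        q=minimize(cost,x0,method='Nelder-Mead',options=dict(initial_simplex=x0+np.vstack([np.zeros(3),np.diag([12,12,12])]),xatol=.1,fatol=1e-4)); x0=q.x
    return np.array([x0[0],x0[1],x0[2]/100]),q.fun
def hsv(c,lo,hi,p):  # coloured blob near the point
    h=cv2.cvtColor(c['img'],cv2.COLOR_BGR2HSV); m=cv2.inRange(h,lo,hi); 
    w=np.zeros_like(m); u,v=map(int,p); w[max(0,v-70):v+70,max(0,u-70):u+70]=1
    m=cv2.morphologyEx(m*w,cv2.MORPH_CLOSE,np.ones((7,7))); n,l,s,_=cv2.connectedComponentsWithStats(m)
    return (l==1+np.argmax(s[1:,4])).astype(float)
def over(c,parts,p,img):
    k=(render(c,parts,p)>.5).astype(np.uint8); cv2.drawContours(img,cv2.findContours(k,0,1)[0],-1,(0,0,255),1)
E
python3 - <<'E'
from fit import *
T,Sc=cam('top'),cam('scene'); I={'top':T['img'].copy(),'scene':Sc['img'].copy()}
def tr(n,q):
    d=optics.trace(n,q); return d[0]['pixels'].astype(float)
for q,parts,p0 in(('blue_rack',RACK,(624,-178,1.5)),('green_rack',RACK,(455,-190,1.8)),('reader',READ,(485,250,1.5)),('jar',JAR,(790,32,0))):
    o=[]
    for n,c in(('top',T),('scene',Sc)):
        if q=='blue_rack': m=hsv(c,(105,120,30),(130,255,255),(425,240) if n=='top' else (238,315))
        else: m=tr(n,q)
        o.append((c,m))
    for sel in([0],[1],[0,1]):
        p,f=fit([o[i] for i in sel],parts,p0); print(q,sel,p[:2].round(1),np.degrees(p[2]).round(1),round(f,3))
    over(T,parts,p,I['top']); over(Sc,parts,p,I['scene'])
a=cv2.resize(I['top'][100:400,130:530],(800,600)); b=cv2.resize(I['scene'][100:400,100:500],(800,600))
cv2.imwrite('pics/fit_top.png',a); cv2.imwrite('pics/fit_scene.png',b)
w=optics.read_camera('wrist'); print(np.array(w['T_tool_cam']).round(2),w['fovy'])
E
```

```text
blue_rack [0] [ 626.7 -161.4] 87.1 0.138
blue_rack [1] [ 622.1 -162. ] 88.5 0.412
blue_rack [0, 1] [ 625.4 -163.1] 86.4 0.279
green_rack [0] [ 452.6 -179. ] 100.9 0.05
green_rack [1] [ 449. -181.] 101.0 0.079
green_rack [0, 1] [ 451.7 -179.7] 101.1 0.08
reader [0] [495.2 260. ] 87.2 0.283
reader [1] [492.  256.4] 85.4 0.191
reader [0, 1] [493.6 257.5] 86.6 0.249
jar [0] [812.9  37. ] -3.1 0.117
jar [1] [812.1  37. ] -2.5 0.093
jar [0, 1] [812.   36.8] -7.8 0.105
[[  -0.     -0.96   -0.29   82.91]
 [   1.     -0.      0.     -0.44]
 [  -0.     -0.29    0.96 -179.04]
 [   0.      0.      0.      1.  ]] 65.70646984690485
```

View pics/fit_top.png

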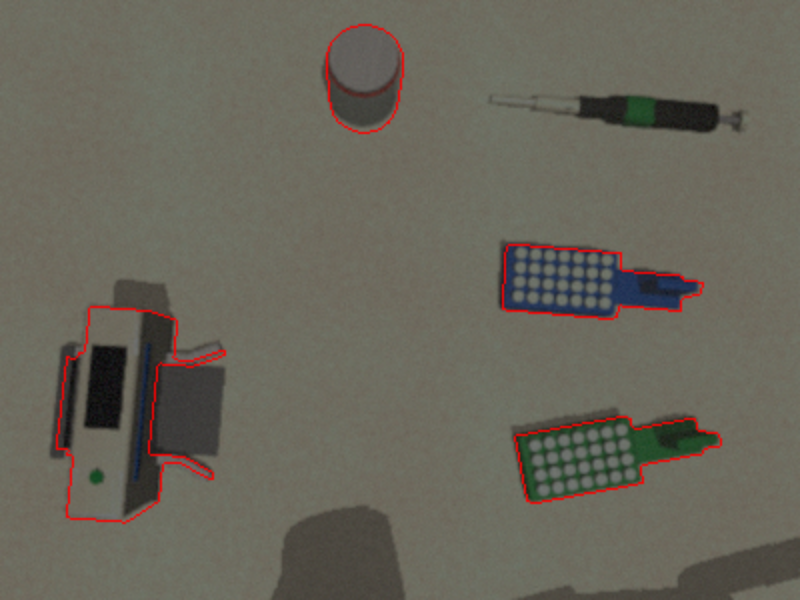

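View pics/fit_scene.png

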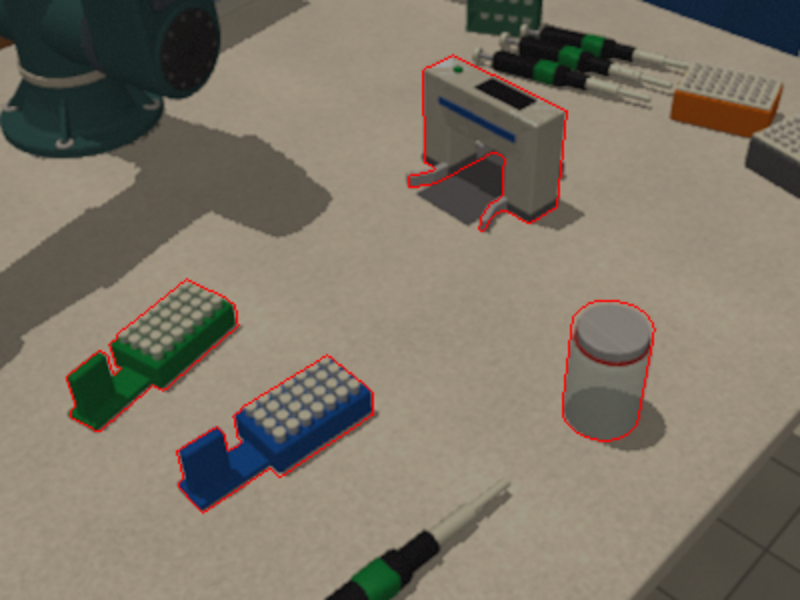

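The overlays match on both racks and the jar; the reader is good to a few mm. Moving to above the fin, about (620,-268).

Call:
step_arm(targets=[[[505,-101,70],[0,0,-69],60],[[505,-101,70],[0,0,-69],60],[[505,-101,70],[0,0,-69],60],[[505,-101,70],[0,0,-69],60],[[505,-101,70],[0,0,-69],60],[[505,-101,70],[0,0,-69],60],[[505,-101,70],[0,0,-69],60],[[505,-101,70],[0,0,-69],60]], newtons=25)

```text
clock: 1.62
ee_pos: [460.9, -358.4, 160.5]
tcp_rot: [0.0, 0.789, 0.615, -0.0]
contact_force: [0.4, -0.5, 0.2]
finger_gap: 60.0
```

Call:
step_arm(targets=[[[126,132,28],[0,0,-11.2],60],[[126,132,28],[0,0,-11.2],60],[[126,132,28],[0,0,-11.2],60],[[126,132,28],[0,0,-11.2],60],[[126,132,28],[0,0,-11.2],60],[[126,132,28],[0,0,-11.2],60],[[126,132,28],[0,0,-11.2],60]])

```text
clock: 2.2
ee_pos: [618.8, -270.1, 131.7]
tcp_rot: [-0.001, 0.726, 0.687, -0.001]
contact_force: [-0.5, -1.0, 0.1]
finger_gap: 59.9
```

```bash
cat >> fit.py <<'E'
from scipy.spatial.transform import Rotation as Ro
def wproj(w,o,P):
    q=np.array(o['tcp_rot']); A=np.eye(4); A[:3,:3]=Ro.from_quat(q[[1,2,3,0]]).as_matrix(); A[:3,3]=o['ee_pos']
    M=np.linalg.inv(A@np.array(w['T_tool_cam'])); X=np.atleast_2d(P)@M[:3,:3].T+M[:3,3]
    rr=np.hypot(X[:,0],X[:,1]); th=np.arctan2(rr,X[:,2]); f=240/np.tan(np.radians(w['fovy'])/2)
    return np.c_[w['cx']+f*th*X[:,0]/rr,w['cy']+f*th*X[:,1]/rr]
def wover(w,o,parts,p,img,col=(0,0,255)):
    C,s=np.cos(p[2]),np.sin(p[2])
    for b in parts:
        W=b@np.array([[C,s,0],[-s,C,0],[0,0,1]])+[p[0],p[1],0]
        for i in range(8):
            for j in range(i):
                if (b[i]!=b[j]).sum()==1: cv2.polylines(img,[wproj(w,o,W[i]+(W[j]-W[i])*np.linspace(0,1,9)[:,None]).round().astype(np.int32)],False,col,1)
E
python3 - <<'E'
from fit import *
o=r.get_obs(); print(o['clock'],o['ee_pos'],o['tcp_rot'],o['q'])
w=optics.read_camera('wrist'); im=w['img'].copy()
wover(w,o,RACK,(625.4,-163,np.radians(87)),im); cv2.imwrite('pics/w1.png',im)
E
```

```text
2.2 [ 618.82334301 -270.10192595  131.67157673] [-6.38210436e-04  7.26493390e-01  6.87172872e-01 -6.25260741e-04] [-4.95065530e-01  3.90216081e-01  1.15033814e+00 -7.88903604e-04
  1.60264195e+00 -4.39475219e-01]
```

View pics/w1.png

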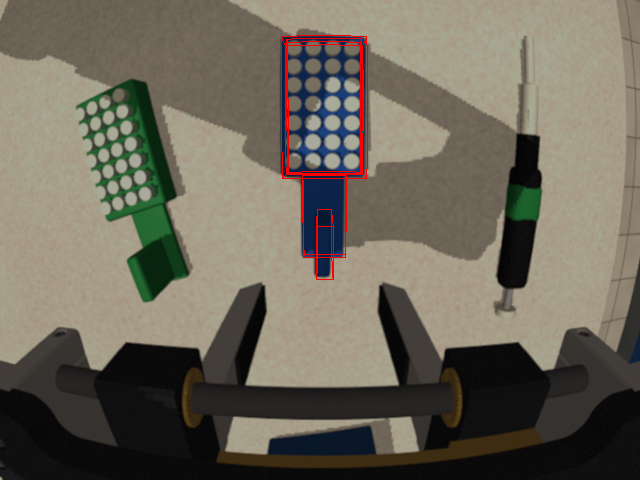

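Wrist picture: the rack fit lies on the image, with the fin at (324,245). Descend and pinch.

Call:
step_arm(targets=[[[2,1,37],[0,0,0],60],[[2,1,74],[0,0,0],60],[[2,1,100],[0,0,0],60],[[2,1,109],[0,0,0],60],[[2,1,109],[0,0,0],60]])

```text
clock: 2.67
ee_pos: [616.5, -269.2, 20.6]
tcp_rot: [-0.003, 0.728, 0.686, -0.001]
contact_force: [-0.5, 0.8, -1.6]
finger_gap: 59.9
```

Call:
step_arm(targets=[[[0,0,0],[0,0,0],0],[[0,0,0],[0,0,0],0],[[0,0,0],[0,0,0],0],[[0,0,0],[0,0,0],0],[[0,0,0],[0,0,0],0],[[0,0,0],[0,0,0],0]], newtons=25)

```text
clock: 3.17
ee_pos: [620.2, -269.1, 24.6]
tcp_rot: [0.001, 0.727, 0.687, 0.0]
contact_force: [-0.4, 0.2, 0.7]
finger_gap: 23.5
```

```bash
python3 - <<'E'
from fit import *
T=cam('top'); o=r.get_obs(); print(o['clock'],o['ee_pos'],o['finger_gap'],o['contact_force'])
im=cv2.resize(T['img'][230:380,130:280],None,fx=4,fy=4,interpolation=cv2.INTER_CUBIC); im=cv2.convertScaleAbs(im,alpha=1.5)
p=(493.6,257.5,np.radians(86.6)); C,s=np.cos(p[2]),np.sin(p[2])
for b in READ:
    W=b@np.array([[C,s,0],[-s,C,0],[0,0,1]])+[p[0],p[1],0]; q=((proj(T,W)+.5-[130,230])*4).round().astype(int)
    for i in range(8):
        for j in range(i):
            if (b[i]!=b[j]).sum()==1: cv2.line(im,q[i].tolist(),q[j].tolist(),(0,0,255),1)
cv2.imwrite('pics/rd.png',im)
E
```

```text
3.2167 [ 620.05196789 -268.92344151   24.24242477] 19.396970492583343 [0.01134335 0.22649055 1.09160012]
```

View pics/rd.png

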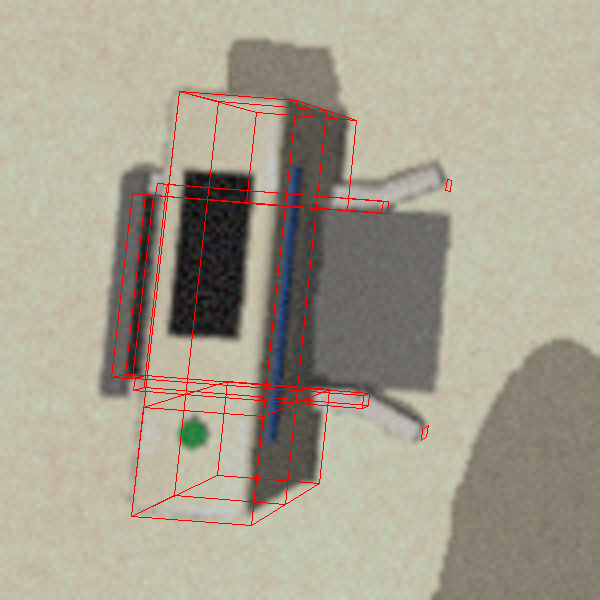

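The reader model needs about +3 mm x and +2.5 mm y, which agrees with the top-only fit, so I use (496, 260, 87°). Finish the grip, then slide on the bench towards the lane mouth.

Call:
step_arm(targets=[[[0,0,0],[0,0,0],0],[[0,0,0],[0,0,0],0],[[0,0,0],[0,0,0],0],[[5,-3,0],[0,0,0],0],[[15,-9,0],[0,0,0],0],[[30,-18,0],[0,0,0],0],[[45,-27,0],[0,0,0],0],[[60,-36,0],[0,0,0],0]])

```text
clock: 3.88
ee_pos: [587.1, -206.5, 23.8]
tcp_rot: [0.001, 0.727, 0.686, 0.0]
contact_force: [0.4, -1.3, 1.2]
finger_gap: 11.9
```

Call:
step_arm(targets=[[[18,-11,0],[0,0,0],0],[[36,-22,0],[0,0,0],0],[[54,-33,0],[0,0,0],0],[[72,-43,0],[0,0,0],0],[[90,-54,0],[0,0,0],0],[[100,-60,0],[0,0,0],0]])

```text
clock: 4.38
ee_pos: [532.1, -102.0, 23.7]
tcp_rot: [0.0, 0.727, 0.687, 0.0]
contact_force: [0.8, -0.8, 1.2]
finger_gap: 11.7
```

Call:
step_arm(targets=[[[18,-11,0],[0,0,0],0],[[36,-22,0],[0,0,0],0],[[54,-33,0],[0,0,0],0],[[72,-43,0],[0,0,0],0],[[88,-52,0],[0,0,0],0],[[94,-55,0],[0,0,0],0],[[94,-55,0],[0,0,0],0]])

```text
clock: 4.97
ee_pos: [483.0, -5.3, 23.7]
tcp_rot: [-0.0, 0.726, 0.687, 0.0]
contact_force: [0.3, -0.5, -0.1]
finger_gap: 11.8
```

```bash
python3 - <<'E'
from fit import *
o=r.get_obs(); print(o['clock'],o['ee_pos'],o['tcp_rot'],o['finger_gap'],o['contact_force'])
w=optics.read_camera('wrist'); im=w['img'].copy()
yaw=2*np.arctan2(o['tcp_rot'][2],o['tcp_rot'][1]); e=o['ee_pos']
wover(w,o,RACK,(e[0]+105*np.cos(yaw),e[1]+105*np.sin(yaw),yaw),im)
wover(w,o,READ,(496,260,np.radians(87)),im,(0,255,0))
T=cam('top'); 
pr=(e[0]+105*np.cos(yaw),e[1]+105*np.sin(yaw),yaw); t=T['img'].copy(); 
over(T,READ,(496,260,np.radians(87)),t); over(T,RACK[:2],pr,t)
t=cv2.resize(t[220:380,130:370],(720,480),interpolation=cv2.INTER_CUBIC)
cv2.imwrite('pics/w2.png',im); cv2.imwrite('pics/t2.png',cv2.convertScaleAbs(t,alpha=1.5))
E
```

```text
4.9667 [483.02520614  -5.30169575  23.71014716] [-2.57601213e-04  7.26464047e-01  6.87204402e-01  1.75412777e-04] 11.751124797897404 [ 0.28065292 -0.47002152 -0.11592105]
```

View pics/w2.png

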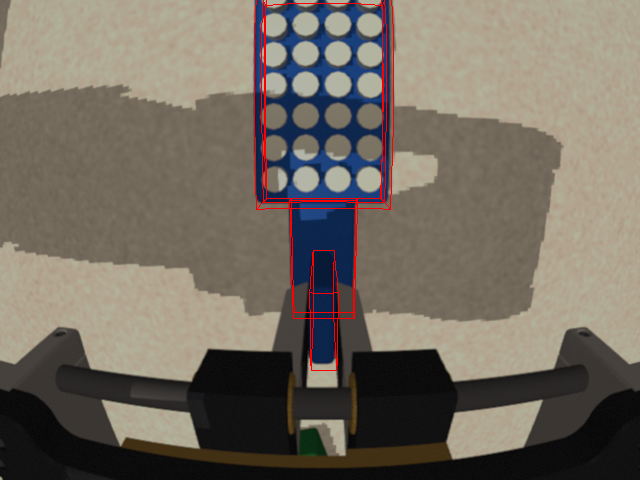

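View pics/t2.png

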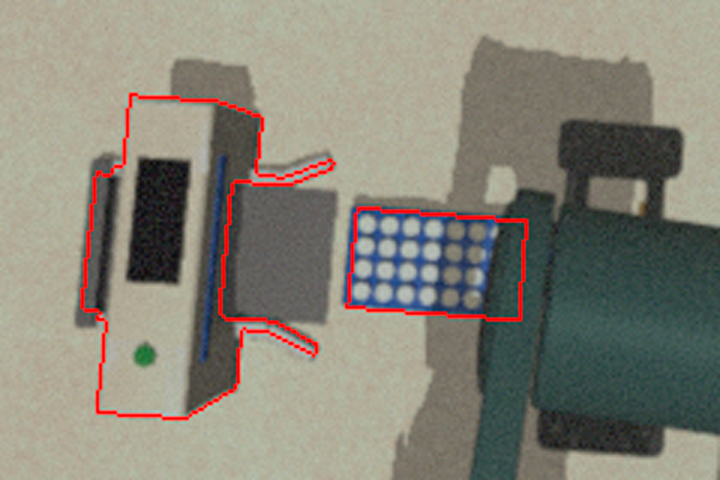

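Wrist and top views: the rack (centre about (420,258) in the crop) is aligned with the lane between the flares, and the model outlines match within about 1-2 mm. Slide in.

Call:
step_arm(targets=[[[12,0,0],[0,0,0],0],[[26,0,0],[0,0,0],0],[[40,0,0],[0,0,0],0],[[54,0,0],[0,0,0],0],[[68,0,0],[0,0,0],0],[[82,0,0],[0,0,0],0],[[95,0,0],[0,0,0],0],[[100,0,0],[0,0,0],0]])

```text
clock: 5.73
ee_pos: [490.1, 93.9, 23.7]
tcp_rot: [0.0, 0.727, 0.687, -0.0]
contact_force: [0.3, -2.8, 2.1]
finger_gap: 12.0
```

Call:
step_arm(targets=[[[8,0,0],[0,0,0],0],[[16,0,0],[0,0,0],0],[[24,0,0],[0,0,0],0],[[32,0,0],[0,0,0],0],[[40,0,0],[0,0,0],0],[[46,0,0],[0,0,0],0],[[50,0,0],[0,0,0],0],[[50,0,0],[0,0,0],0]])

```text
clock: 6.4
ee_pos: [492.4, 144.4, 23.7]
tcp_rot: [-0.0, 0.727, 0.687, 0.001]
contact_force: [-0.2, 0.8, 2.8]
finger_gap: 11.6
```

No rail contact. Creep to the stop.

Call:
step_arm(targets=[[[2,0,0],[0,0,0],0],[[4,0,0],[0,0,0],0],[[6,0,0],[0,0,0],0],[[8,0,0],[0,0,0],0],[[8,0,0],[0,0,0],0]])

```text
clock: 6.82
ee_pos: [492.8, 151.3, 23.7]
tcp_rot: [0.0, 0.727, 0.686, 0.0]
contact_force: [-0.2, -1.2, 2.9]
finger_gap: 11.7
```

Call:
step_arm(targets=[[[1,0,0],[0,0,0],0],[[2,0,0],[0,0,0],0],[[3,0,0],[0,0,0],0],[[3,0,0],[0,0,0],0]])

```text
clock: 7.15
ee_pos: [493.1, 151.6, 23.7]
tcp_rot: [0.002, 0.727, 0.686, -0.002]
contact_force: [0.3, -8.9, 5.6]
finger_gap: 11.8
```

Call:
step_arm(targets=[[[1,0,0],[0,0,0],0],[[2,0,0],[0,0,0],0],[[2,0,0],[0,0,0],0]])

```text
clock: 7.4
ee_pos: [493.3, 151.8, 23.7]
tcp_rot: [0.003, 0.727, 0.686, -0.003]
contact_force: [0.7, -13.4, 6.0]
finger_gap: 12.1
```

```bash
python3 - <<'E'
from fit import *
o=r.get_obs(); print(o['clock'],o['ee_pos'],o['tcp_rot'],o['contact_force'],o['ft_torque'])
w=optics.read_camera('wrist'); im=w['img'].copy()
yaw=2*np.arctan2(o['tcp_rot'][2],o['tcp_rot'][1]); e=o['ee_pos']
wover(w,o,RACK,(e[0]+105*np.cos(yaw),e[1]+105*np.sin(yaw),yaw),im)
T=cam('top'); S_=cam('scene')
t=cv2.resize(T['img'][240:370,140:260],(480,520),interpolation=cv2.INTER_CUBIC)
s=cv2.resize(S_['img'][110:240,260:440],(720,520),interpolation=cv2.INTER_CUBIC)
a=np.hstack([t,s]); a=cv2.resize(a,(800,347))
b=np.zeros((253,800,3),np.uint8); b[:,80:720]=im[:253]
cv2.imwrite('pics/c3.png',cv2.convertScaleAbs(np.vstack([a,b]),alpha=1.6))
E
```

```text
7.4 [493.28306466 151.83539601  23.65672145] [ 0.00319094  0.72719634  0.68641594 -0.00290954] [  0.72527879 -13.36609814   6.04216961] [-2.16100904 -0.01179357  0.14156382]
```

View pics/c3.png

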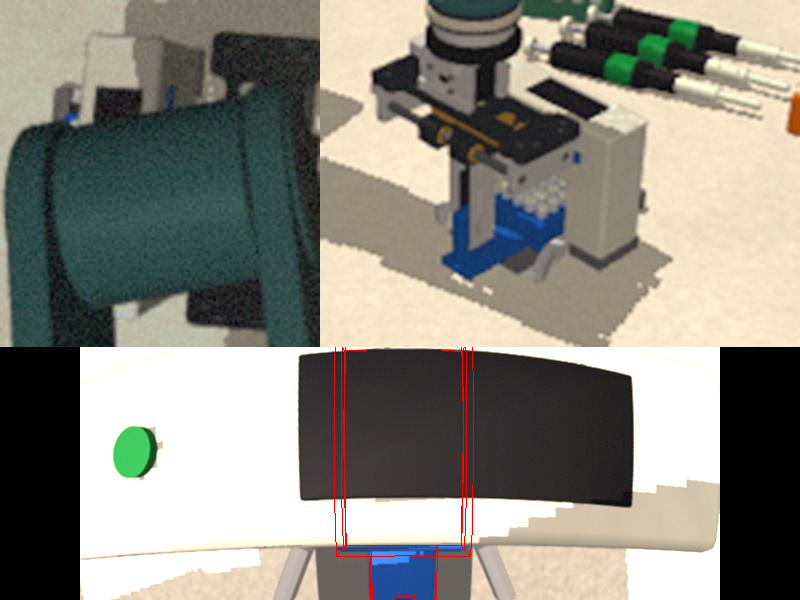

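The scene view shows the rack flat under the bridge with the gripper body clear of it. Force rises without motion, so the front end is at the stop. Ease the push, open, rise.

Call:
step_arm(targets=[[[-2,0,0],[0,0,0],0],[[-4,0,0],[0,0,0],0],[[-4,0,0],[0,0,0],0],[[-4,0,0],[0,0,0],44],[[-4,0,0],[0,0,0],44],[[-4,0,0],[0,0,0],44],[[-4,0,0],[0,0,0],44],[[-4,0,0],[0,0,0],44]])

```text
clock: 8.22
ee_pos: [492.2, 152.5, 23.1]
tcp_rot: [-0.0, 0.727, 0.687, -0.0]
contact_force: [0.7, 0.6, 0.4]
finger_gap: 41.3
```

Call:
step_arm(targets=[[[0,0,-10],[0,0,0],44],[[0,0,-30],[0,0,0],44],[[0,0,-60],[0,0,0],44],[[0,0,-95],[0,0,0],44],[[0,0,-130],[0,0,0],44],[[-35,0,-160],[0,0,0],44],[[-70,0,-160],[0,0,0],44],[[-110,0,-160],[0,0,0],44]])

```text
clock: 8.88
ee_pos: [488.0, 42.1, 188.1]
tcp_rot: [0.003, 0.726, 0.688, 0.003]
contact_force: [0.5, 0.3, -0.3]
finger_gap: 43.7
```

Call:
step_arm(targets=[[[-40,0,0],[0,0,0],44],[[-80,0,0],[0,0,0],44],[[-120,0,0],[0,0,0],44],[[-150,0,0],[0,0,0],44],[[-150,0,0],[0,0,0],44]])

```text
clock: 9.3
ee_pos: [477.2, -112.4, 184.3]
tcp_rot: [0.001, 0.729, 0.684, -0.001]
contact_force: [1.0, -0.0, 0.7]
finger_gap: 43.9
```

```bash
python3 - <<'E'
from fit import *
o=r.get_obs(); print(o['clock'],o['ee_pos'],o['contact_force'])
T=cam('top'); S_=cam('scene'); 
for q,p0 in(('green_rack',(452,-180,1.76)),('jar',(812,37,0))):
    ob=[(c,optics.trace(n,q)[0]['pixels'].astype(float)) for n,c in(('top',T),('scene',S_)) if optics.trace(n,q)]
    p,f=fit(ob,RACK if q[0]=='g' else JAR,p0); print(q,len(ob),p[:2].round(1),np.degrees(p[2]).round(1),round(f,3))
yaw=np.radians(87); C,s=np.cos(yaw),np.sin(yaw); hp=np.array([493.3,152.8]); pr=(hp[0]+105*C,hp[1]+105*s,yaw); print('rack est',pr)
t=T['img'].copy(); sc=S_['img'].copy()
over(S_,RACK,pr,sc)
t=cv2.resize(t[240:370,140:270],(520,520),interpolation=cv2.INTER_CUBIC)
for b in [RACK[0],RACK[3],RACK[2]]:
    W=b@np.array([[C,s,0],[-s,C,0],[0,0,1]])+[pr[0],pr[1],0]; q=((proj(T,W)+.5-[140,240])*4).round().astype(int)
    for i in range(8):
        for j in range(i):
            if (b[i]!=b[j]).sum()==1: cv2.line(t,q[i].tolist(),q[j].tolist(),(0,0,255),1)
s2=cv2.resize(sc[110:240,270:430],(640,520),interpolation=cv2.INTER_CUBIC)
cv2.imwrite('pics/c4.png',cv2.convertScaleAbs(cv2.resize(np.hstack([t,s2]),(800,359)),alpha=1.6))
E
```

```text
9.3 [ 477.2470844  -112.37632974  184.30388422] [ 1.0464087  -0.03461137  0.68789596]
green_rack 2 [ 448.8 -180. ] 101.1 0.489
jar 2 [811.4  37.4] 5.3 0.091
rack est (np.float64(498.79527540550913), np.float64(257.65610114923027), np.float64(1.5184364492350666))
```

View pics/c4.png

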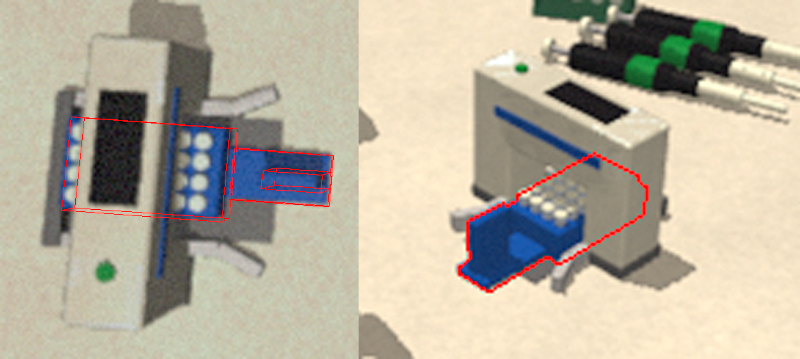

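Top view: the rack's front end (62-70,165) adjoins the grey stop, and the handle is free. Scene view: the outline matches a flat rack. Hand in.

```bash
python3 -c "
from bench import ticket
print(ticket.sign_off())"
```

```text
the job is handed in; nothing more can be done
None
```

The blue rack is home in the reader: I pinched it by its handle, slid it along the bench between the rails and under the bridge, and released it flat against the end stop. The job was handed in at about 9.5 s.

- **Contact with the stop:** the push force rose to about 13 N with no further motion. I eased the push before opening so the rack was not pulled back.
- **Last pictures:** the top view shows the rack's front end against the grey stop. The scene view matches a rack lying flat. The gripper is well clear, at about (477, -112, 184) mm.
- **Jar:** it measured within 1 mm of where it stood.
- **Green rack:** it measured within 3 mm of where it stood, but that last fit was poor (mismatch 0.49), apparently because the arm hid part of it. Nothing in the path came near it.
- **Small disagreement:** the rack stopped about 2–3 mm from where my image estimate of the reader put it. I took that as calibration error.

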